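Clamp a circuit board in the tab-lock holder

ROBOT

A 6-joint arm with a two-finger parallel gripper is mounted at the origin on the work surface. World frame = base frame: x ahead of the robot, y to its left, z up, the work surface at z = 0. Lengths are in mm, angles in rad, forces in N, time in s.
With the tool pointing down it reaches from about 325 to 1000 mm from the base axis. Payload 5.1 kg.
Tool frame: the origin (TCP) lies midway between the tips of the shut fingers; the grasp point (between the pads) lies 19 mm behind it; z points along the fingers, y is the line along which they close (so a half turn about z gives the same grasp; the last joint's range is limited). The gripper opens to 85 mm and grips with 20 to 120 N. Pads are 22 mm wide; open, the fingers measure 114 mm over their backs; the gripper's body (76 mm by 85 mm) begins 54 mm behind the grasp point. The pads swing forward as they close: fully open they stand 13 mm farther back than shut.
Start: joints at [1.171, 0.124, 1.65, -0, 1.367, -0.083], TCP at [202.514, 617.635, 231.322] pointing down, gripper open.
Joint ranges: [-2.61, 2.61], [-1.02, 2.33], [0.03, 2.71], [-1.35, 4.49], [0.32, 2.68], [-2.91, 2.91]. Speed limits (rad/s): [2.57, 2.57, 3.14, 3.14, 3.14, 3.14].

INTERFACE

Orientations are given as a 3x3 rotation matrix whose columns are the frame's x, y, z axes.
In Python, from plant import bot gives the robot as it stands.
- The arm moves only by the tool move_arm, never from a script. Its argument "moves" is a list of rows, each a list of 6 numbers: the shift along the tool's x, y, z in mm, then the turn, a rotation vector about the tool's x, y, z in rad. A call has 1 to 12 rows; each row is the pose to reach, as a shift and turn from the pose commanded when the call began, along the tool's axes at that moment; what a row does not reach only later rows make up. A row lasts 1/10 s, in which the tool goes at most 50 mm and 8.59 degrees, less where a joint would pass 70% of its speed; a pose out of reach is approached as far as the arm can. A call with a gripper value outside its range is refused whole. "claw" is the finger opening in mm, from 0 to 85.4, set as the call begins (left out, the last holds). The fingers move at their own pace and stop on an object; "grip_force" is the grip in N (left out, the last holds). Time passes only in rows, so rows that repeat a pose let the fingers close. It gives the time, the measured TCP pose, the force, the opening and the grip force at its end, in the units of the state.
- bot.sense(): the state, without advancing time (a new reading comes with each control period).
- bot.read_camera(name): name is "scene" or "top"; returns a dict with "frame" (400x640x3 uint8, blue, green, red), "z_map" (400x640 float32, mm along the optical axis (not along the pixel's ray), 0 where there is no reading), "fov_y" (degrees; the focal length in pixels is half the picture's height over the tangent of half this angle, whatever the lens; pixels are square), "cx", "cy" (the principal point, pixels), "eye" and "rotation" of the camera in the world. Camera axes: x right, y down, z forward; pixel columns grow to the right and rows downward; lengths in mm; the calibration is good to about 2 mm. A picture is of the moment at which its call begins.
- bot.close_job(): hands the job in; it is judged then, once.
The state is a dict: "time_s": time; "q": joint angles; "qd": joint speeds; "tau": joint torques, N m; "tcp_pos": TCP position; "ee_rot": TCP orientation; "wrist_force": force on the tool from outside, world axes, zero at the start; "wrist_torque": the same for the moment, N m; "finger_gap": finger opening in mm; "grasp_force": force on a finger pad.
Only numpy, scipy, OpenCV 4.12 (cv2) and the standard library are available. Lean on these libraries where they do the work, as an engineer would, in place of code of your own. Each camera call takes 0.05 s, during which the arm holds its last target. There are 200 camera calls.

TASK

Lay the circuit board flat in the open nest of the board holder, green side up, and let go of it. Then gently pinch the two orange tabs of the dial together so that it unlocks, turn it clockwise until the rubber jaw holds the board firmly against the stop without crushing it (stop at about 14 N, felt as resistance to the turning), and let go so that both tabs spring out and lock the dial. Leave everything else on the bench where it is.

Things in the scene. Friction and masses are not known exactly. Their poses are not given: they have to be found in the camera images.
- board_center (a point): centre (half-way up) of the loose circuit board: a silver aluminium carrier, green on top, 52 x 40 x 14 mm (own x, y, z), 55 to 115 g, lying flat on the bench at the start. Grip it across its 52 mm length (own x): the holder takes it by its sides facing own +y and -y. Either way round will do (half a turn about z).
- nest_center (a point): where the board's centre belongs in the holder, 52 mm above the bench; axes as the holder's, board's x along its x. It rests on a blue bed 30 mm wide in x, 7 mm below this point, and overhangs it by 11 mm at each end, where fingers have room down to the base plate. The dial's axis is 120 mm away towards -y. The jaw later slides the board up to 10 mm to +y.
- holder: the board holder, fixed to the bench: silver base plate 116 x 234 x 18 mm, long in own y; origin on the bench, 45 mm to -y of the nest. A dark steel stop (top 61 mm above the bench) at the +y end of the bed was set by hand: its face is anywhere from 22 to 30 mm to +y of nest_center. The jaw's carriage (64 mm high) starts 67 mm from the dial's axis, between dial and nest.
- jaw: black rubber jaw pad, 30 x 9 x 14 mm, top 60.5 mm above the bench; origin on its gripping face, 2 mm clear of a board centred in the nest. The dial drives it towards the stop (own +y). It meets resistance after 4 to 12 mm of travel, then yields like a spring of 5 N/mm. The board is crushed above 26 N.
- dial_grip (a point): point on the upright axis of the dial, 49 mm above the bench, at a good height to pinch; turns with the dial. Own x runs through both orange tabs: pinch along it. Tabs: upright paddles 22 mm wide (y), 27 to 64 mm above the bench, outer faces 24 mm either side of the axis (48 mm over both), 20 mm when fully in (hard stop). Grey hub between them, top 58 mm above the bench.
- rack: toothed steel ring of 98 mm diameter round the foot of the dial, its top and the tabs' thin feet 27 mm above the bench: keep fingertips above 29 mm. Origin on the dial's axis, 18 mm above the bench. It locks the dial at every 0.12 rad; if let go between two of these, the loaded jaw drives the dial back to the one before and eases by up to 8 N.
- dial (a joint): angle of the dial, rad: 0 at the start, growing clockwise seen from above, 1.5 at most. Each rad moves the jaw 12 mm towards the stop. Once the jaw has gripped, each further 0.1 rad adds 6 N on the board and 0.07 N m of turning resistance to the free drag of about 0.02 N m: 14 N on the board feels like 0.17 N m above the drag.
- tab_a (a joint): travel of the tab on the +x side of dial_grip, m: 0 sprung out and locked, 0.004 fully in; about 0.003 when it rests on a tooth of the ring, not locked. The dial turns freely with both in by more than 0.003. Spring: 3.6 N at first, 8.4 N fully in. A tab breaks above 35 N: pinch with 12 to 20 N, well centred, as the dial does not give sideways.
- tab_b (a joint): the same for the tab on the -x side of dial_grip
- phone: black phone 72 x 148 x 8 mm; origin at its underside; a bystander, leave it alone
- multimeter: yellow meter 80 x 150 x 36 mm; origin at its underside; a bystander, leave it alone
- screwdriver: red-handled screwdriver 160 mm long; origin at its underside; a bystander, leave it alone
- flux: small bottle 32 mm across, 55 mm tall; origin at its underside; a bystander, leave it alone
- tape: roll of orange tape 72 mm across, 18 mm tall; origin at its underside; a bystander, leave it alone
- tin: round tin 48 mm across, 35 mm tall; origin at its underside; a bystander, leave it alone
- marker: blue marker 120 x 12 x 12 mm; origin at its underside; a bystander, leave it alone
Things that resemble listed ones, but are neither listed nor needed, are in the scene too. What is shaped like the part that bears board_center but blue or pink is not meant.

How it is judged:
By the outcome, as a careful person would: the job done as asked, in the order asked, and still so for the second after the job is handed in, with the robot touching nothing.
It also fails if it takes over 69 s, if anything falls off the work surface, if the arm or the gripper's body presses on something with over 40 N, if the wrist force passes 120 N, or if a joint passes its speed limit or range.

## Working session

There is one attempt and no reset: what is moved stays moved. The work goes in short steps, Python scripts to look and compute and a tool call to move; the robot and the scene stay as the last step left them, time stands still between calls to the robot, and variables do not carry over. Pictures are saved under pics/ and viewed, at most 10 in all, crops included, and the job is handed in when it is done.

Besides the shell and the picture viewer there is one more tool, called after ">>>" by a JSON object that holds its "method" and its "body", one argument or row to a line. move_arm: Moves the arm, as the interface text tells. Its arguments: {"type":"object","properties":{"moves":{"type":"array","items":{"type":"array","items":{"type":"number"}}},"claw":{"type":"number"},"grip_force":{"type":"number"}},"required":["moves"]}

```bash
mkdir -p pics
cat > h.py <<'E'
import numpy as np, cv2
from plant import bot
def cam(n):
    c=bot.read_camera(n); c['f']=200/np.tan(np.radians(c['fov_y'])/2); return c
def ray(c,u,v,z):
    d=np.array(c['rotation'])@np.array([(u-c['cx'])/c['f'],(v-c['cy'])/c['f'],1]); e=np.array(c['eye'])
    return e+d*(z-e[2])/d[2]
def pts(c):
    v,u=np.mgrid[0:400,0:640]; Z=c['z_map']
    P=np.stack([(u-c['cx'])/c['f']*Z,(v-c['cy'])/c['f']*Z,Z],-1)
    return P@np.array(c['rotation']).T+np.array(c['eye'])
E
python3 - <<'E'
from h import *
for n in('top','scene'):
    c=cam(n); cv2.imwrite(f'pics/{n}1.png',c['frame']); print(n,c['eye'],c['rotation'],c['fov_y'],c['cx'],c['cy'],c['f'])
s=bot.sense(); print(s['ee_rot'],s['time_s'])
E
```

```text
top [ 496.2774155    67.00310812 1441.94725162] [[-0.02027131 -0.99804994  0.05903725]
 [-0.99954096  0.01890101 -0.02367742]
 [ 0.02251539 -0.05949012 -0.99797494]] 45.680585674650054 314.8439663738395 200.52822238104775 474.846157185947
scene [1106.22946215  410.25790231  842.79560446] [[-0.52640756  0.67011849 -0.52329369]
 [ 0.85009397  0.40372072 -0.33815652]
 [-0.01534043 -0.62285696 -0.78218532]] 50.803139210223875 321.7157685055545 199.4959134670592 421.169244139503
[[-9.50238307e-01  3.11523035e-01 -7.47482789e-04]
 [ 3.11523894e-01  9.50236633e-01 -1.79038743e-03]
 [ 1.52538601e-04 -1.93415347e-03 -9.99998118e-01]] 0.1
```

View pics/top1.png

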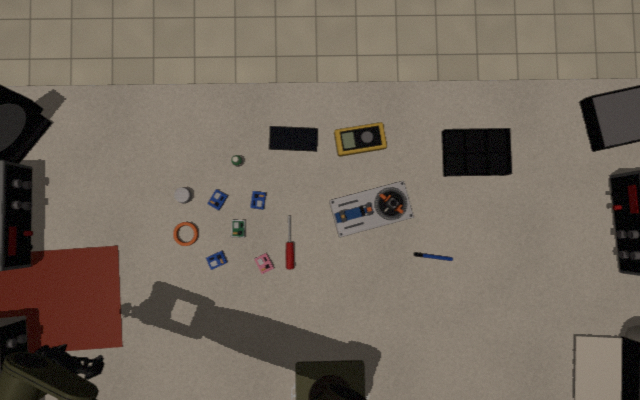

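View pics/scene1.png

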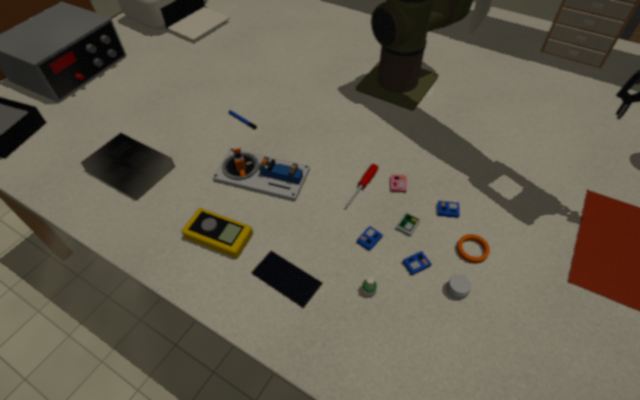

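Top view: the green board is at (239,228). Lookalikes are blue at (218,199), (259,200) and (217,260), pink at (265,263), and the green-capped flux bottle at (237,160). By its description I choose (239,228). The holder is at (372,208), with its dial at (391,204) and bed at about (350,213).

Run:
```python
from h import *
t=cam('top'); s=cam('scene')
a=cv2.resize(t['frame'][205:251,216:262],(276,276),interpolation=2)
b=cv2.resize(t['frame'][172:244,322:422],(500,360),interpolation=2)
d=cv2.resize(s['frame'][140:205,205:315],(508,300),interpolation=2)
e=cv2.resize(s['frame'][205:245,390:430],(240,240),interpolation=2)
o=np.zeros((600,800,3),np.uint8); o[:276,:276]=a;o[:360,290:790]=b[:, :500];o[300:540,:240]=e
o[365:600,290:690]=cv2.resize(d,(400,235)); cv2.imwrite('pics/c1.png',o)
P=pts(t)
# green board
def blob(c,m,near):
    n,l,st,ce=cv2.connectedComponentsWithStats(m.astype(np.uint8)); i=1+np.argmin(np.hypot(*(ce[1:]-near).T)); return l==i
hsv=cv2.cvtColor(t['frame'],cv2.COLOR_BGR2HSV)
for name,c,w in(('top',t,(216,205,262,251)),('scene',s,(390,205,430,245))):
    P=pts(c);x0,y0,x1,y1=w;sub=P[y0:y1,x0:x1];m=(sub[...,2]>7)&(sub[...,2]<25)
    m=blob(c,m,(23,23) if name=='top' else (18,18));q=sub[m]
    r=cv2.minAreaRect(q[:,:2].astype(np.float32)); print(name,'board',r,np.median(q[:,2]),m.sum())
    g=cv2.cvtColor(c['frame'],cv2.COLOR_BGR2HSV)[y0:y1,x0:x1]; gm=(abs(g[...,0].astype(int)-60)<25)&(g[...,1]>80)
    v,u=np.nonzero(gm); R=np.array([ray(c,a+x0,b+y0,14)[:2] for a,b in zip(u,v)],np.float32);print(' green',cv2.minAreaRect(R),len(R))
x0,y0,x1,y1=318,170,425,245
for name,c,w in(('top',t,(318,170,425,245)),('scene',s,(200,135,320,205))):
    P=pts(c);x0,y0,x1,y1=w;sub=P[y0:y1,x0:x1];m=(sub[...,2]>10)
    m=blob(c,m,((x1-x0)/2,(y1-y0)/2));q=sub[m];print(name,'holder z>10',cv2.minAreaRect(q[:,:2].astype(np.float32)),np.percentile(q[:,2],[5,50,95,100]))
```

```text
top board ((503.05963134765625, 268.0040283203125), (46.92481994628906, 51.38114547729492), 83.02175903320312) 14.538045082979238 242
 green ((501.2972412109375, 264.7038879394531), (29.86741065979004, 38.83427047729492), 88.85697937011719) 72
scene board ((505.59759521484375, 265.8054504394531), (40.50028991699219, 54.31368637084961), 87.33160400390625) 14.33482237367025 321
 green ((502.7987365722656, 266.3901672363281), (28.724971771240234, 40.48401641845703), 89.5822525024414) 92
top holder z>10 ((542.6305541992188, -90.02864074707031), (116.0674819946289, 327.12921142578125), 13.868070602416992) [  14.32574504   20.61944854   60.82094863 1441.94725162]
scene holder z>10 ((746.802490234375, 126.63079833984375), (881.1171875, 249.3206787109375), 54.076656341552734) [ 14.77622096  20.94703218  60.55599029 842.79560446]
```

View pics/c1.png

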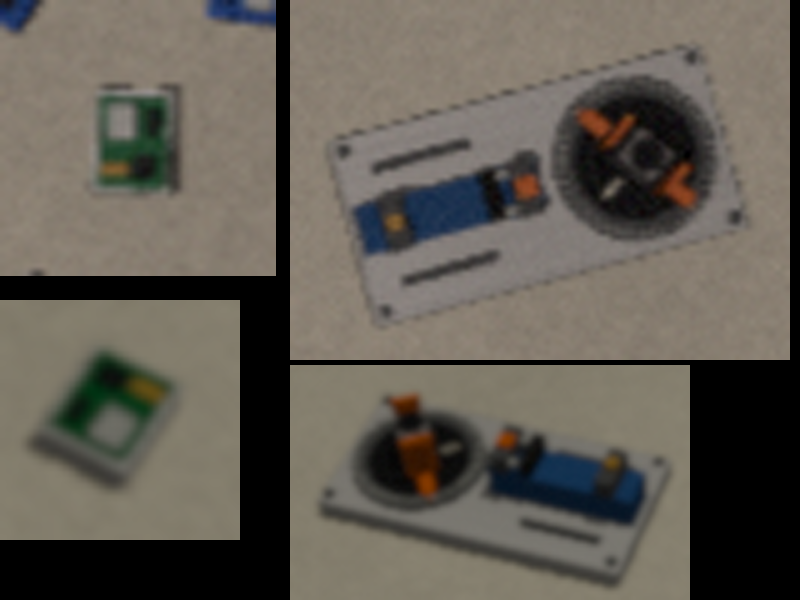

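The crop confirms it: the part at (239,228) has a silver carrier with a green top. Its long side runs along image v (world x). The dial's tabs lie along the image diagonal, around crop (618,132) and (680,185).

```bash
cat > meas.py <<'E'
from h import *
def big(m):
    n,l,st,ce=cv2.connectedComponentsWithStats(m.astype(np.uint8)); return l==1+np.argmax(st[1:,4])
def at(Rect): return cv2.boxPoints(Rect).round(1).tolist()
res={}
for n,wb,wh in(('top',(222,212,256,244),(322,172,422,244)),('scene',(392,208,426,238),(205,138,318,203))):
    c=cam(n);P=pts(c);H=cv2.cvtColor(c['frame'],cv2.COLOR_BGR2HSV);z=P[...,2]
    def win(w):
        k=np.zeros((400,640),bool);x0,y0,x1,y1=w;k[y0:y1,x0:x1]=1;return k
    ok=c['z_map']>0
    m=big(win(wb)&ok&(z>9)&(z<25)); q=P[m]; top=q[abs(q[:,2]-14)<3]
    print(n,'board',cv2.minAreaRect(top[:,:2].astype(np.float32)),top.mean(0).round(1))
    W=win(wh)&ok
    m=big(W&(z>13)&(z<100)); cnt,_=cv2.findContours(m.astype(np.uint8),0,1)
    pl=P[W&(abs(z-18)<3)]; r=cv2.minAreaRect(pl[:,:2].astype(np.float32)); print(n,'plate',r, pl[:,2].mean())
    org=W&((H[...,0]<14))&(H[...,1]>150)&(H[...,2]>70)
    for lo,hi in((20,45),(45,58),(58,72)):
        k=org&(z>lo)&(z<hi); N,l,st,ce=cv2.connectedComponentsWithStats(k.astype(np.uint8),connectivity=8)
        for i in range(1,N): 
            if st[i,4]>2: print('  orange',lo,hi,ce[i].round(1),st[i,4],P[l==i].mean(0).round(1))
    ring=P[W&(abs(z-27)<2.5)&(H[...,1]<90)]; print('  ring bbox',ring[:,:2].min(0),ring[:,:2].max(0),len(ring))
    cc,rr=cv2.minEnclosingCircle(ring[:,:2].astype(np.float32)); print('  circ',cc,rr)
E
python3 meas.py
```

```text
top board ((501.3481750488281, 266.2743835449219), (39.35444641113281, 50.844058990478516), 88.87450408935547) [503.5 266.2  14.1]
top plate ((553.9397583007812, -135.04595947265625), (115.65219116210938, 234.29428100585938), 13.924675941467285) 18.24862814014175
  orange 20 45 [382.5 196. ] 24 [ 589.7 -169.6   27.5]
  orange 20 45 [400. 210.] 20 [ 546.9 -221.2   26.1]
  orange 58 72 [386.8 198.1] 12 [ 580.9 -175.8   64.7]
  orange 58 72 [398.5 207.3] 11 [ 553.4 -209.2   65.4]
  orange 58 72 [368.7 208.9] 16 [ 550.3 -122.    63.9]
  ring bbox [ 472.66670085 -251.60262971] [613.81386613 -17.88348563] 218
  circ (545.4658203125, -133.81053161621094) 120.31782531738281
scene board ((504.80419921875, 266.37890625), (40.641143798828125, 54.3712272644043), 88.66521453857422) [505.3 266.3  14.2]
scene plate ((556.38037109375, -135.42837524414062), (118.75328063964844, 234.9053497314453), 13.802896499633789) 18.05215362566732
  orange 20 45 [241.9 171.9] 29 [ 589.5 -170.9   26.6]
  orange 45 58 [235.  151.3] 3 [ 559.8 -211.6   55.9]
  orange 58 72 [235.6 149.5] 11 [ 557.5 -210.    61.4]
  orange 58 72 [239.3 160.4] 22 [ 584.  -176.3   62.2]
  orange 58 72 [264.2 160.5] 13 [ 552.1 -120.4   63.3]
  ring bbox [ 481.35909908 -242.98504689] [632.4286479 -23.6696906] 140
  circ (556.8938598632812, -135.26170349121094) 121.1509017944336
```

```bash
python3 - <<'E'
from h import *
a=np.radians(13.86);ex=np.array([np.cos(a),np.sin(a)]);ey=np.array([-np.sin(a),np.cos(a)])
for n,D in(('top',[567.1,-192.5]),('scene',[570.7,-193.1])):
    c=cam(n);P=pts(c)[(c['z_map']>0)];F=c['frame'][c['z_map']>0]
    d=P[:,:2]-D; x=d@ex;y=d@ey; print(n)
    for lo in range(40,170,3):
        k=(abs(x)<9)&(y>=lo)&(y<lo+3)&(P[:,2]>10)
        if k.any(): print(lo-120,P[k,2].round(0).astype(int).tolist(),F[k].mean(0).round())
    k=(y>100)&(y<135)&(abs(P[:,2]-45)<4); print('bed x',x[k].min(),x[k].max(),x[k].mean())
for n in('top','scene'):
    c=cam(n)
E
python3 - <<'E'
from plant import bot
s=bot.sense();print(s)
E
```

```text
top
-80 [24, 28, 17] [60. 62. 65.]
-77 [21, 22, 27, 18, 19, 28, 17, 30] [67. 69. 71.]
-74 [22, 14, 23, 17, 16, 26] [86. 89. 93.]
-71 [12, 11, 20, 20, 21, 22] [111. 115. 120.]
-68 [19, 20, 17, 17, 16, 16] [101. 103. 109.]
-65 [16, 26, 21, 18, 19] [77. 78. 85.]
-59 [45, 45, 47, 47] [50. 57. 84.]
-56 [62] [43. 44. 53.]
-53 [56, 65, 62, 62, 63, 69, 64] [ 41.  61. 107.]
-50 [66, 67, 64, 64, 63] [ 38.  65. 123.]
-47 [62, 65, 60, 60, 68, 64, 58, 65] [ 43.  62. 102.]
-44 [64, 35, 66, 61, 65, 63, 70, 59] [45. 54. 80.]
-41 [53, 65, 43, 65, 41, 56, 43, 45, 45, 55] [59. 47. 43.]
-38 [49, 48, 43, 45, 46, 56] [54. 39. 31.]
-35 [47, 49, 57] [33. 30. 30.]
-32 [60, 61, 62, 56, 63, 61] [16. 14. 14.]
-29 [58, 64, 61, 62] [10. 10. 14.]
-26 [60, 63, 52, 59, 59, 45, 59, 63, 53, 65] [32. 23. 14.]
-23 [44, 48, 47, 52, 44, 62, 40] [67. 41. 24.]
-20 [46, 42, 47, 46, 48, 47, 49] [78. 50. 28.]
-17 [49, 47, 45, 48, 46, 42] [79. 50. 29.]
-14 [46, 43, 47, 42, 49, 48, 48] [80. 51. 30.]
-11 [42, 43, 48, 41, 46, 44] [80. 51. 31.]
-8 [40, 45, 47, 39, 50, 49, 43] [80. 50. 28.]
-5 [45, 48, 43, 50, 43, 42] [78. 48. 27.]

[... 2799 characters left out ...]
-05,
        1.36748932e+00, -8.26176356e-02]), 'qd': array([ 0.00178196,  0.00098624, -0.00152982,  0.00035482, -0.00234781,
       -0.00213757]), 'tau': array([-3.15445232e-04, -4.23087823e+01, -3.65315151e+01, -1.10781953e-04,
        1.37632542e-03,  1.18111814e-05]), 'tcp_pos': array([202.52747938, 617.62020675, 231.29903642]), 'ee_rot': array([[-9.50239784e-01,  3.11519425e-01,  9.40120357e-06],
       [ 3.11519424e-01,  9.50239784e-01, -4.17783746e-05],
       [-2.19481729e-05, -3.67708161e-05, -9.99999999e-01]]), 'wrist_force': array([0.10243177, 0.35001158, 0.39295285]), 'wrist_torque': array([0.02947578, 0.01914211, 0.05253092]), 'grasp_force': 0.0, 'finger_gap': 85.15171154403856}
```

```bash
cat > go.py <<'E'
import sys
from h import *
from scipy.spatial.transform import Rotation as R
def go(x,y,z,yaw):  # yaw: direction of tool y, deg
    s=bot.sense();Q=s['ee_rot'];a=np.radians(yaw);Y=np.array([np.cos(a),np.sin(a),0]);Z=np.array([0,0,-1.]);T=np.stack([np.cross(Y,Z),Y,Z],1)
    print('shift',(Q.T@(np.array([x,y,z])-s['tcp_pos'])).round(1),'turn',R.from_matrix(Q.T@T).as_rotvec().round(3))
    print('now',s['tcp_pos'].round(1),'yaw',np.degrees(np.arctan2(Q[1,1],Q[0,1])).round(2),'F',s['wrist_force'].round(2),'T',s['wrist_torque'].round(3),'gap',s['finger_gap'],s['grasp_force'],'t',s['time_s'])
if __name__=='__main__': go(*map(float,sys.argv[1:]))
E
python3 go.py 503.5 266.3 90 -1.2
```

```text
shift [-395.4 -240.1  141.3] turn [-0.     0.     1.275]
now [202.5 617.6 231.3] yaw 71.85 F [0.1  0.35 0.39] T [0.029 0.019 0.053] gap 85.15171154403856 0.0 t 0.5
```

>>> {"method": "move_arm", "body": {
  "moves": [
    [-40,-24,10,0,0,0.13],
    [-80,-48,20,0,0,0.26],
    [-120,-72,30,0,0,0.39],
    [-160,-96,40,0,0,0.52],
    [-200,-120,50,0,0,0.65],
    [-240,-145,65,0,0,0.78],
    [-280,-170,80,0,0,0.91],
    [-320,-195,95,0,0,1.04],
    [-360,-220,115,0,0,1.17],
    [-395.4,-240.1,141.3,0,0,1.275],
    [-395.4,-240.1,141.3,0,0,1.275],
    [-395.4,-240.1,141.3,0,0,1.275]
  ],
  "claw": 72
}}

```text
time_s: 1.7
tcp_pos: [503.5, 265.4, 89.3]
ee_rot: [[0.023, 1.0, -0.002], [1.0, -0.023, -0.0], [-0.0, -0.002, -1.0]]
wrist_force: [0.4, -0.2, 0.5]
finger_gap: 72.0
grasp_force: 0.0
```

```bash
python3 go.py 503.5 266.3 1 -1.2
```

```text
shift [ 0.9  0.2 88.3] turn [-0.002  0.    -0.002]
now [503.5 265.4  89.3] yaw -1.3 F [ 0.41 -0.2   0.52] T [-0.01   0.018 -0.022] gap 71.9563712745643 0.0 t 1.7
```

>>> {"method": "move_arm", "body": {
  "moves": [
    [0,0,25,0,0,0],
    [0,0,50,0,0,0],
    [0,0,70,0,0,0],
    [0,0,80,0,0,0],
    [0,0,85,0,0,0],
    [0,0,89,0,0,0],
    [0,0,89,0,0,0],
    [0,0,89,0,0,0]
  ]
}}

```text
time_s: 2.5
tcp_pos: [504.1, 266.7, 2.1]
ee_rot: [[0.021, 1.0, 0.002], [1.0, -0.021, 0.001], [0.001, 0.002, -1.0]]
wrist_force: [0.2, -0.0, 0.1]
finger_gap: 72.0
grasp_force: 0.0
```

>>> {"method": "move_arm", "body": {
  "moves": [
    [0,0,0,0,0,0],
    [0,0,0,0,0,0],
    [0,0,0,0,0,0],
    [0,0,0,0,0,0],
    [0,0,0,0,0,0],
    [0,0,0,0,0,0],
    [0,0,0,0,0,0],
    [0,0,0,0,0,0]
  ],
  "claw": 40,
  "grip_force": 30
}}

```text
time_s: 3.3
tcp_pos: [504.2, 266.6, 2.0]
ee_rot: [[0.021, 1.0, 0.001], [1.0, -0.021, 0.001], [0.001, 0.001, -1.0]]
wrist_force: [0.3, -0.0, 5.5]
finger_gap: 51.2
grasp_force: 32.6
```

>>> {"method": "move_arm", "body": {
  "moves": [
    [0,0,-5,0,0,0],
    [0,0,-20,0,0,0],
    [0,0,-45,0,0,0],
    [0,0,-75,0,0,0],
    [0,0,-109,0,0,0],
    [0,0,-109,0,0,0],
    [0,0,-109,0,0,0]
  ]
}}

```text
time_s: 4.0
tcp_pos: [504.0, 266.5, 111.6]
ee_rot: [[0.021, 1.0, 0.002], [1.0, -0.021, 0.001], [0.001, 0.002, -1.0]]
wrist_force: [-0.2, 1.6, -1.5]
finger_gap: 50.9
grasp_force: 31.9
```

```bash
python3 - <<'E'
from h import *
c=cam('scene');P=pts(c);s=bot.sense();print(s['tcp_pos'],s['wrist_force'],s['finger_gap'])
d=P-s['tcp_pos'];k=(c['z_map']>0)&(abs(d[...,0])<70)&(abs(d[...,1])<60)&(abs(d[...,2])<40)
H=cv2.cvtColor(c['frame'],cv2.COLOR_BGR2HSV);g=k&(abs(H[...,0].astype(int)-60)<25)&(H[...,1]>80)
print(g.sum(),P[g].mean(0) if g.any() else 0)
v,u=np.nonzero(k);w=c['frame'][v.min()-15:v.max()+15,u.min()-15:u.max()+15];cv2.imwrite('pics/g1.png',cv2.resize(w,None,fx=5,fy=5,interpolation=2));print(w.shape)
E
python3 go.py 540 -75.5 110 13.86
```

```text
[502.95502263 266.12157574 109.86691099] [-0.26831134  0.61807234 -0.82059381] 50.940060164299126
18 [498.82446745 276.1128026  124.50047444]
(59, 56, 3)
shift [-3.408e+02  4.420e+01 -1.000e-01] turn [-0.001  0.    -0.263]
now [503.  266.1 109.9] yaw -1.2 F [-0.27  0.62 -0.82] T [ 0.064 -0.012 -0.071] gap 50.940060164299126 31.919347643852234 t 4.05
```

View pics/g1.png

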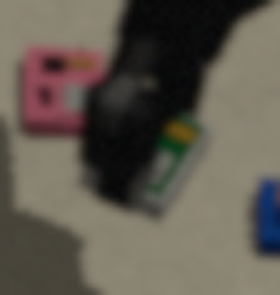

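>>> {"method": "move_arm", "body": {
  "moves": [
    [-15,2,0,0,0,-0.02],
    [-45,6,0,0,0,-0.05],
    [-90,12,0,0,0,-0.09],
    [-135,18,0,0,0,-0.13],
    [-180,24,0,0,0,-0.17],
    [-225,30,0,0,0,-0.2],
    [-270,35,0,0,0,-0.23],
    [-310,40,0,0,0,-0.25],
    [-332,43,0,0,0,-0.263],
    [-341,43.8,0,0,0,-0.263],
    [-341,43.8,0,0,0,-0.263],
    [-341,43.8,0,0,0,-0.263]
  ]
}}

```text
time_s: 5.25
tcp_pos: [539.4, -74.5, 109.0]
ee_rot: [[-0.24, 0.971, -0.002], [0.971, 0.24, 0.001], [0.001, -0.002, -1.0]]
wrist_force: [-0.1, -0.2, -0.9]
finger_gap: 50.8
grasp_force: 31.9
```

```bash
cat > see.py <<'E'
from h import *
a=np.radians(13.86);ex=np.array([np.cos(a),np.sin(a)]);ey=np.array([-np.sin(a),np.cos(a)])
for n,N in(('top',[538.4,-76.]),('scene',[542,-76.6])):
    c=cam(n);P=pts(c);H=cv2.cvtColor(c['frame'],cv2.COLOR_BGR2HSV).astype(int)
    k=(c['z_map']>0)&(np.hypot(P[...,0]-540,P[...,1]+75)<70)&(abs(H[...,0]-62)<22)&(H[...,1]>80)&(P[...,2]>45)&(P[...,2]<140)
    q=P[k]
    if len(q): d=q[:,:2]-N;x=d@ex;y=d@ey;print(n,len(q),'x',x.min().round(1),x.max().round(1),'y',y.min().round(1),y.max().round(1),'z',np.median(q[:,2]).round(1))
E
python3 see.py; python3 go.py 540 -75.3 47 13.86
```

```text
scene 32 x -24.6 -2.9 y -22.4 16.5 z 121.5
shift [-1.2  0.1 62.5] turn [-0.001 -0.001  0.002]
now [539.7 -74.2 109.5] yaw 13.95 F [-0.07 -0.97 -0.52] T [-0.045  0.016  0.   ] gap 50.845647833347705 31.897024512290955 t 5.35
```

Run:
```python
from h import *
c=cam('scene');H=cv2.cvtColor(c['frame'],cv2.COLOR_BGR2HSV).astype(int);P=pts(c)
k=(np.hypot(P[...,0]-540,P[...,1]+75)<70)&(abs(H[...,0]-62)<22)&(H[...,1]>80)&(P[...,2]>45)&(P[...,2]<140)
v,u=np.nonzero(k);print(u.min(),u.max(),v.min(),v.max())
a=np.radians(13.86);ex=np.array([np.cos(a),np.sin(a)]);ey=np.array([-np.sin(a),np.cos(a)])
R=np.array([ray(c,x,y,121.8)[:2] for x,y in zip(u,v)])-[542,-76.6]
print(np.c_[u,v,(R@ex).round(1),(R@ey).round(1),P[k][:,2].round(0)][np.argsort(R@ey)])
y0,x0=v.min()-30,u.min()-40; w=c['frame'][y0:y0+75,x0:x0+100];print(x0,y0);cv2.imwrite('pics/g2.png',cv2.resize(w,None,fx=8,fy=8,interpolation=2))
s=bot.sense();print(s['tcp_pos'])
```

```text
273 287 141 164
[[279.  141.  -22.9  -6.9 122. ]
 [279.  142.  -19.6  -5.6 123. ]
 [280.  141.  -23.6  -4.5 123. ]
 [279.  143.  -16.3  -4.3 122. ]
 [280.  142.  -20.3  -3.3 121. ]
 [280.  143.  -17.   -2.  125. ]
 [279.  145.   -9.7  -1.7 123. ]
 [281.  142.  -21.   -0.9 124. ]
 [280.  144.  -13.7  -0.7 123. ]
 [279.  146.   -6.5  -0.5 123. ]
 [281.  143.  -17.7   0.4 126. ]
 [280.  145.  -10.5   0.6 124. ]
 [279.  147.   -3.3   0.8 121. ]
 [282.  142.  -21.7   1.5 121. ]
 [280.  146.   -7.2   1.9 123. ]
 [281.  145.  -11.2   2.9 120. ]
 [283.  142.  -22.4   3.8 121. ]
 [281.  146.   -7.9   4.2 122. ]
 [281.  147.   -4.7   5.5 122. ]
 [282.  146.   -8.6   6.6 123. ]
 [282.  147.   -5.4   7.8 121. ]
 [273.  164.   53.8   8.2  53. ]
 [283.  147.   -6.1  10.2 124. ]
 [283.  148.   -2.9  11.4 122. ]
 [286.  143.  -21.3  12.2 121. ]
 [284.  147.   -6.8  12.5 121. ]
 [284.  148.   -3.6  13.7 120. ]
 [287.  143.  -22.   14.5 123. ]
 [285.  147.   -7.6  14.8 122. ]
 [285.  148.   -4.3  16.1 122. ]]
233 111
[539.84313019 -74.24051902 109.73179309]
```

View pics/g2.png

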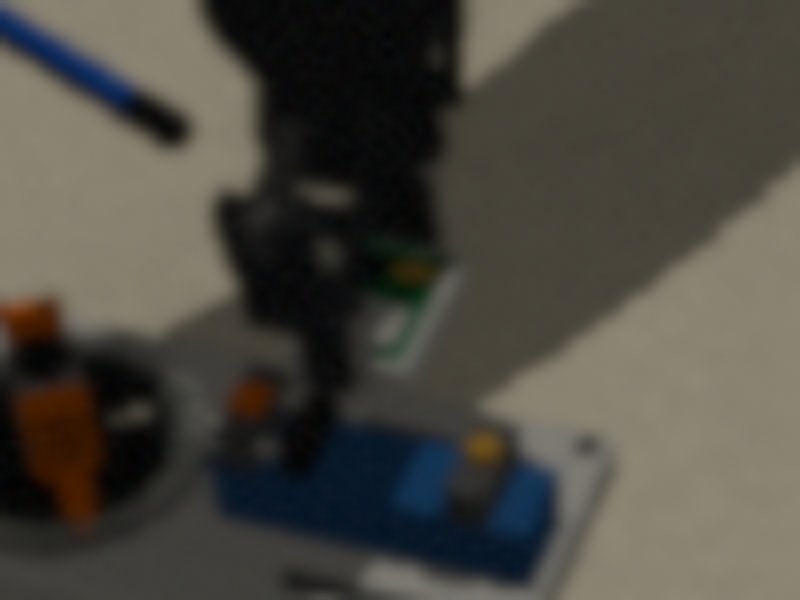

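>>> {"method": "move_arm", "body": {
  "moves": [
    [-0.8,0,10,0,0,0],
    [-0.8,0,25,0,0,0],
    [-0.8,0,40,0,0,0],
    [-0.8,0,50,0,0,0],
    [-0.8,0,56,0,0,0],
    [-0.8,0,59,0,0,0],
    [-0.8,0,61,0,0,0],
    [-0.8,0,61,0,0,0],
    [-0.8,0,61,0,0,0]
  ]
}}

```text
time_s: 6.3
tcp_pos: [540.7, -76.5, 49.6]
ee_rot: [[-0.24, 0.971, 0.001], [0.971, 0.24, -0.0], [-0.001, 0.001, -1.0]]
wrist_force: [-0.8, 0.3, -0.7]
finger_gap: 51.2
grasp_force: 31.9
```

```bash
python3 go.py 540 -75.3 47 13.86; python3 see.py
```

```text
shift [ 1.3 -0.4  2.6] turn [0.001 0.001 0.   ]
now [540.7 -76.5  49.6] yaw 13.86 F [-0.83  0.31 -0.68] T [ 0.045 -0.036  0.005] gap 51.18811354866409 31.898065209388733 t 6.3
scene 32 x -28.5 0.4 y -8.2 14.0 z 63.0
```

>>> {"method": "move_arm", "body": {
  "moves": [
    [0,0,1,0,0,0],
    [0,0,2,0,0,0],
    [0,0,2,0,0,0]
  ]
}}

```text
time_s: 6.7
tcp_pos: [540.3, -76.3, 47.0]
ee_rot: [[-0.24, 0.971, 0.0], [0.971, 0.24, -0.0], [-0.0, 0.0, -1.0]]
wrist_force: [0.4, -0.2, -0.7]
finger_gap: 51.0
grasp_force: 31.9
```

>>> {"method": "move_arm", "body": {
  "moves": [
    [0,0,0.6,0,0,0],
    [0,0,1.2,0,0,0],
    [0,0,1.2,0,0,0]
  ]
}}

```text
time_s: 7.0
tcp_pos: [540.3, -76.3, 47.0]
ee_rot: [[-0.24, 0.971, -0.001], [0.971, 0.24, 0.0], [0.0, -0.001, -1.0]]
wrist_force: [-3.2, 1.1, 6.9]
finger_gap: 51.1
grasp_force: 32.7
```

Contact with the bed felt (about 7 N), so I'm releasing.

>>> {"method": "move_arm", "body": {
  "moves": [
    [0,0,-0.7,0,0,0],
    [0,0,-0.7,0,0,0],
    [0,0,-0.7,0,0,0],
    [0,0,-0.7,0,0,0],
    [0,0,-0.7,0,0,0],
    [0,0,-0.7,0,0,0]
  ],
  "claw": 70,
  "grip_force": 20
}}

```text
time_s: 7.6
tcp_pos: [540.2, -76.3, 46.4]
ee_rot: [[-0.24, 0.971, -0.0], [0.971, 0.24, 0.0], [0.0, -0.0, -1.0]]
wrist_force: [-0.3, -0.7, -0.3]
finger_gap: 70.3
grasp_force: 0.0
```

>>> {"method": "move_arm", "body": {
  "moves": [
    [0,0,-5,0,0,0],
    [0,0,-15,0,0,0],
    [0,0,-35,0,0,0],
    [0,0,-60,0,0,0],
    [40,0,-100,0,0,0],
    [80,0,-140,0,0,0],
    [120,0,-150,0,0,0],
    [150,0,-150,0,0,0],
    [150,0,-150,0,0,0],
    [150,0,-150,0,0,0]
  ]
}}

```text
time_s: 8.6
tcp_pos: [504.3, 69.7, 197.3]
ee_rot: [[-0.241, 0.97, 0.001], [0.97, 0.241, -0.0], [-0.001, 0.001, -1.0]]
wrist_force: [0.6, -0.1, 0.5]
finger_gap: 70.1
grasp_force: 0.0
```

```bash
python3 see.py; python3 meas.py | grep -E "orange|scene plate"
python3 - <<'E'
from h import *
t=cam('top'); s=cam('scene')
b=cv2.resize(t['frame'][172:244,322:422],(500,360),interpolation=2)
d=cv2.resize(s['frame'][140:205,205:315],(400,236),interpolation=2)
cv2.imwrite('pics/n1.png',np.vstack([b,np.pad(d,((0,0),(0,100),(0,0)))]))
E
python3 go.py 568.8 -192.8 110 51.1
```

```text
top 71 x -20.5 22.9 y -17.1 13.5 z 59.2
scene 67 x -18.3 18.7 y -14.2 13.9 z 60.1
  orange 20 45 [382.5 196.1] 25 [ 589.4 -169.7   26.9]
  orange 20 45 [399.9 209.8] 19 [ 547.2 -221.    26.6]
  orange 58 72 [386.8 198.1] 12 [ 581.  -175.9   64.2]
  orange 58 72 [398.3 207.4] 12 [ 553.  -208.8   64.2]
  orange 58 72 [368.7 208.9] 16 [ 550.3 -122.1   62.9]
shift [-269.     0.5   86.1] turn [-0.001 -0.    -0.651]
now [504.4  68.4 196.1] yaw 13.77 F [-1.34 -0.22  0.21] T [-0.008 -0.003  0.077] gap 70.08123345953136 0.0 t 8.9meas.py:12: RuntimeWarning: Mean of empty slice.
  print(n,'board',cv2.minAreaRect(top[:,:2].astype(np.float32)),top.mean(0).round(1))
  ret = um.true_divide(
Traceback (most recent call last):
  File "meas.py", line 11, in <module>
    m=big(win(wb)&ok&(z>9)&(z<25)); q=P[m]; top=q[abs(q[:,2]-14)<3]
  File "meas.py", line 3, in big
    n,l,st,ce=cv2.connectedComponentsWithStats(m.astype(np.uint8)); return l==1+np.argmax(st[1:,4])
                                                                                ~~~~~~~~~^^^^^^^^^^
ValueError: attempt to get argmax of an empty sequence
```

View pics/n1.png

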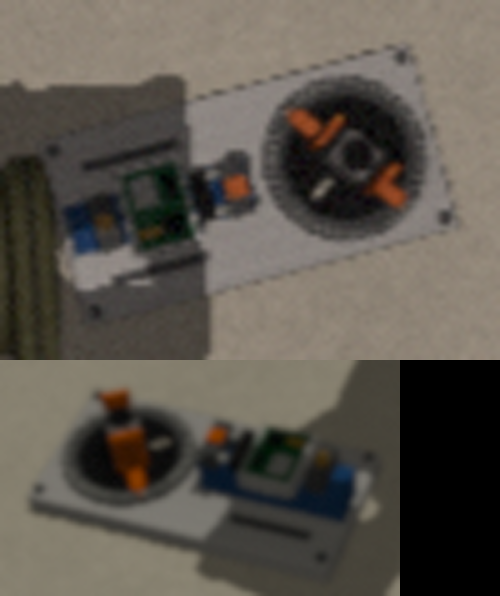

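The board lies flat in the nest between jaw and stop, at crop (158,205), and its top measures 59 to 60 mm high as expected. Next is the dial.

>>> {"method": "move_arm", "body": {
  "moves": [
    [-15,0,0,0,0,-0.05],
    [-50,0,0,0,0,-0.13],
    [-95,0,0,0,0,-0.23],
    [-140,0,0,0,0,-0.35],
    [-185,0,0,0,0,-0.46],
    [-225,0,10,0,0,-0.56],
    [-255,0,40,0,0,-0.63],
    [-268.4,0.5,70,0,0,-0.646],
    [-268.4,0.5,86,0,0,-0.646],
    [-268.4,0.5,86,0,0,-0.646],
    [-268.4,0.5,86,0,0,-0.646]
  ]
}}

```text
time_s: 10.0
tcp_pos: [569.2, -190.6, 110.9]
ee_rot: [[-0.776, 0.631, -0.0], [0.631, 0.776, 0.0], [0.0, 0.0, -1.0]]
wrist_force: [0.4, 0.6, -0.1]
finger_gap: 69.9
grasp_force: 0.0
```

```bash
python3 go.py 568.2 -192.2 34 50.8;python3 go.py 568.2 -192.2 34 50.8
```

```text
shift [-0.3 -1.8 76.9] turn [ 0.    -0.     0.002]
now [ 569.2 -190.6  110.9] yaw 50.89 F [ 0.42  0.64 -0.1 ] T [ 0.026 -0.036 -0.023] gap 69.91404810696245 0.0 t 10.0
shift [-0.3 -1.8 76.9] turn [ 0.    -0.     0.002]
now [ 569.2 -190.6  110.9] yaw 50.89 F [ 0.42  0.64 -0.1 ] T [ 0.026 -0.036 -0.023] gap 69.91404810696245 0.0 t 10.0
```

>>> {"method": "move_arm", "body": {
  "moves": [
    [0,-1,15,0,0,0],
    [0,-1,35,0,0,0],
    [0,-1,50,0,0,0],
    [0,-1,60,0,0,0],
    [0,-1,67,0,0,0],
    [0,-1,72,0,0,0],
    [0,-1,75,0,0,0],
    [0,-1,77,0,0,0],
    [0,-1,77,0,0,0]
  ]
}}

```text
time_s: 10.9
tcp_pos: [568.6, -192.0, 33.6]
ee_rot: [[-0.776, 0.631, 0.0], [0.631, 0.776, -0.0], [-0.0, 0.0, -1.0]]
wrist_force: [-0.4, -0.6, -0.4]
finger_gap: 69.6
grasp_force: 0.0
```

>>> {"method": "move_arm", "body": {
  "moves": [
    [0,0,0,0,0,0],
    [0,0,0,0,0,0],
    [0,0,0,0,0,0],
    [0,0,0,0,0,0],
    [0,0,0,0,0,0]
  ],
  "claw": 50
}}

```text
time_s: 11.4
tcp_pos: [568.7, -192.5, 34.1]
ee_rot: [[-0.776, 0.631, 0.001], [0.631, 0.776, -0.001], [-0.001, -0.0, -1.0]]
wrist_force: [-1.2, -3.5, 3.0]
finger_gap: 49.9
grasp_force: 1.9
```

```bash
python3 go.py 568.2 -192.2 34 50.8
```

```text
shift [ 0.6 -0.1  0.1] turn [-0.     0.001  0.001]
now [ 568.7 -192.5   34.1] yaw 50.88 F [-1.18 -3.51  2.96] T [-0.605  0.271  0.063] gap 49.91665490604894 1.9077647477388382 t 11.4
```

>>> {"method": "move_arm", "body": {
  "moves": [
    [0,-0.6,0,0,0,0],
    [0,-1.2,0,0,0,0],
    [0,-1.2,0,0,0,0]
  ]
}}

```text
time_s: 11.7
tcp_pos: [567.5, -192.2, 33.0]
ee_rot: [[-0.776, 0.631, -0.0], [0.631, 0.776, 0.001], [0.001, 0.001, -1.0]]
wrist_force: [-0.4, 0.0, -0.3]
finger_gap: 50.1
grasp_force: 0.0
```

>>> {"method": "move_arm", "body": {
  "moves": [
    [0,0,0,0,0,0],
    [0,0,0,0,0,0],
    [0,0,0,0,0,0]
  ],
  "claw": 46.5
}}

```text
time_s: 12.0
tcp_pos: [567.4, -192.4, 33.3]
ee_rot: [[-0.776, 0.631, -0.001], [0.631, 0.776, 0.001], [0.001, 0.0, -1.0]]
wrist_force: [-2.3, 0.8, 1.8]
finger_gap: 46.5
grasp_force: 4.4
```

```bash
python3 go.py 568.2 -192.2 34 50.8
```

```text
shift [-0.5  0.7 -0.7] turn [ 0.    -0.001  0.001]
now [ 567.4 -192.4   33.3] yaw 50.88 F [-2.26  0.82  1.81] T [ 0.125  0.345 -0.029] gap 46.45018012783491 4.4170081615448 t 12.0
```

>>> {"method": "move_arm", "body": {
  "moves": [
    [0,0,0,0,0,0],
    [0,0,0,0,0,0],
    [0,0,0,0,0,0],
    [0,0,0,0,0,0]
  ],
  "claw": 42.5
}}

```text
time_s: 12.4
tcp_pos: [567.5, -192.5, 33.6]
ee_rot: [[-0.776, 0.631, -0.001], [0.631, 0.776, 0.001], [0.001, -0.0, -1.0]]
wrist_force: [-3.6, 1.9, 4.9]
finger_gap: 42.5
grasp_force: 6.8
```

```bash
python3 go.py 568.2 -192.2 34 50.8
```

```text
shift [-0.3  0.7 -0.4] turn [-0.    -0.001  0.001]
now [ 567.5 -192.5   33.6] yaw 50.88 F [-3.65  1.89  4.87] T [ 0.39   0.697 -0.024] gap 42.51779592834545 6.7536710947752 t 12.4
```

>>> {"method": "move_arm", "body": {
  "moves": [
    [0,0,0,0,0,0],
    [0,0,0,0,0,0],
    [0,0,0,0,0,0],
    [0,0,0,0,0,0]
  ],
  "claw": 39,
  "grip_force": 20
}}

```text
time_s: 12.8
tcp_pos: [567.4, -192.9, 34.0]
ee_rot: [[-0.776, 0.631, -0.001], [0.631, 0.776, -0.0], [0.001, -0.001, -1.0]]
wrist_force: [-5.7, 2.1, 6.9]
finger_gap: 39.1
grasp_force: 15.0
```

```bash
python3 go.py 568.2 -192.2 34 50.8
```

```text
shift [-0.2  1.1  0. ] turn [-0.001 -0.001  0.002]
now [ 567.4 -192.9   34. ] yaw 50.9 F [-5.75  2.08  6.89] T [0.226 0.987 0.016] gap 39.104060794843456 14.978546798229218 t 12.8
```

>>> {"method": "move_arm", "body": {
  "moves": [
    [0.4,-0.2,-0.3,0,0,0],
    [0.8,-0.4,-0.6,0,0,0],
    [0.8,-0.4,-0.6,0,0,0]
  ]
}}

```text
time_s: 13.1
tcp_pos: [567.3, -192.9, 34.1]
ee_rot: [[-0.776, 0.631, 0.001], [0.631, 0.776, -0.001], [-0.001, 0.0, -1.0]]
wrist_force: [0.6, -0.0, 2.4]
finger_gap: 39.5
grasp_force: 14.1
```

```bash
python3 go.py 568.2 -192.2 34 50.8
```

```text
shift [-0.3  1.1  0.1] turn [0.    0.001 0.001]
now [ 567.3 -192.9   34.1] yaw 50.88 F [ 0.56 -0.04  2.35] T [-0.047  0.079 -0.012] gap 39.53107270799862 14.127962440252304 t 13.1
```

>>> {"method": "move_arm", "body": {
  "moves": [
    [0,0,0,0,0,0.04],
    [0,0,0,0,0,0.08],
    [0,0,0,0,0,0.12],
    [0,0,0,0,0,0.16],
    [0,0,0,0,0,0.2],
    [0,0,0,0,0,0.24],
    [0,0,0,0,0,0.24],
    [0,0,0,0,0,0.24]
  ]
}}

```text
time_s: 13.9
tcp_pos: [567.4, -192.7, 34.1]
ee_rot: [[-0.604, 0.797, 0.001], [0.797, 0.604, -0.0], [-0.001, 0.001, -1.0]]
wrist_force: [1.8, 0.3, -0.1]
finger_gap: 39.0
grasp_force: 13.9
```

```bash
python3 go.py 568.2 -192.2 34 50.8; python3 see.py
python3 - <<'E'
from h import *
c=cam('top');P=pts(c);H=cv2.cvtColor(c['frame'],cv2.COLOR_BGR2HSV)
k=(H[...,0]<14)&(H[...,1]>150)&(P[...,2]>58)&(P[...,2]<70)&(np.hypot(P[...,0]-550,P[...,1]+118)<25)
print('carriage',k.sum(),P[k].mean(0))
E
```

```text
shift [-0.1  0.9  0.1] turn [ 0.001  0.001 -0.238]
now [ 567.4 -192.7   34.1] yaw 37.17 F [ 1.82  0.29 -0.07] T [ 0.093 -0.295 -0.025] gap 38.981071729217135 13.860794305801392 t 13.9
top 69 x -18.9 22.0 y -15.9 13.6 z 60.1
scene 69 x -19.2 19.7 y -14.1 14.9 z 60.2
carriage 16 [ 550.20011571 -120.15694399   62.76361632]
```

```bash
cat > tq.py <<'E'
from h import *
from scipy.spatial.transform import Rotation
T=[];F=[]
for i in range(5): s=bot.sense();T.append(s['wrist_torque']);F.append(s['wrist_force']);bot.read_camera('top')
Q=s['ee_rot'];y=np.degrees(np.arctan2(Q[1,1],Q[0,1]))
print('turned',np.radians(50.89-y).round(3),'Tz',np.mean(T,0)[2].round(3),np.std(T,0)[2].round(3),'F tool',(Q.T@np.mean(F,0)).round(2),'gap',s['finger_gap'],s['grasp_force'],s['tcp_pos'].round(1),s['time_s'])
E
python3 tq.py
```

```text
turned 0.24 Tz 0.03 0.024 F tool [-1.2   3.33  1.55] gap 39.15590791510624 13.54271113872528 [ 567.4 -192.7   34.2] 14.25
```

>>> {"method": "move_arm", "body": {
  "moves": [
    [0,0,0,0,0,0.04],
    [0,0,0,0,0,0.08],
    [0,0,0,0,0,0.12],
    [0,0,0,0,0,0.16],
    [0,0,0,0,0,0.2],
    [0,0,0,0,0,0.24],
    [0,0,0,0,0,0.24]
  ]
}}

```text
time_s: 15.0
tcp_pos: [567.7, -192.5, 34.2]
ee_rot: [[-0.396, 0.918, 0.002], [0.918, 0.396, 0.0], [-0.001, 0.002, -1.0]]
wrist_force: [5.9, 0.9, -2.7]
finger_gap: 39.0
grasp_force: 13.4
```

```bash
python3 tq.py;python3 see.py
```

```text
turned 0.48 Tz -0.005 0.018 F tool [-0.79  5.48  2.44] gap 39.312717903895 13.433780372142792 [ 567.6 -192.5   34.2] 15.2
top 71 x -19.3 21.9 y -23.7 14.7 z 60.5
scene 69 x -17.7 20.2 y -11.4 17.3 z 60.2
```

>>> {"method": "move_arm", "body": {
  "moves": [
    [0,0.4,0,0,0,0.02],
    [0,0.8,0,0,0,0.05],
    [0,0.8,0,0,0,0.09],
    [0,0.8,0,0,0,0.12],
    [0,0.8,0,0,0,0.12]
  ]
}}

```text
time_s: 15.85
tcp_pos: [567.8, -192.4, 34.1]
ee_rot: [[-0.284, 0.959, 0.001], [0.959, 0.284, -0.0], [-0.0, 0.001, -1.0]]
wrist_force: [5.2, 0.5, -2.4]
finger_gap: 39.4
grasp_force: 13.6
```

```bash
python3 tq.py;python3 see.py
```

```text
turned 0.6 Tz 0.012 0.013 F tool [-1.36  4.3   2.59] gap 39.80681555164276 13.480907678604126 [ 567.8 -192.4   34.1] 16.05
top 74 x -19.2 22.1 y -13.3 16.8 z 60.2
scene 70 x -20.3 19.3 y -11.6 17.7 z 60.2
```

>>> {"method": "move_arm", "body": {
  "moves": [
    [-0.2,0.4,0,0,0,0.02],
    [-0.3,0.9,0.3,0,0,0.04],
    [-0.3,0.9,0.3,0,0,0.06],
    [-0.3,0.9,0.3,0,0,0.06]
  ]
}}

```text
time_s: 16.6
tcp_pos: [568.0, -192.4, 34.1]
ee_rot: [[-0.226, 0.974, -0.002], [0.974, 0.226, 0.0], [0.0, -0.001, -1.0]]
wrist_force: [-1.5, -0.5, 3.1]
finger_gap: 39.1
grasp_force: 15.0
```

```bash
python3 tq.py
```

```text
turned 0.66 Tz -0.029 0.024 F tool [ 0.96 -1.9  -4.57] gap 39.46771989241811 15.362194776535034 [ 568.1 -192.4   34.1] 16.8
```

>>> {"method": "move_arm", "body": {
  "moves": [
    [0,-0.3,-0.2,0,0,0.02],
    [0,-0.3,-0.2,0,0,0.04],
    [0,-0.3,-0.2,0,0,0.06],
    [0,-0.3,-0.2,0,0,0.06]
  ]
}}

```text
time_s: 17.25
tcp_pos: [568.1, -192.4, 34.1]
ee_rot: [[-0.167, 0.986, -0.0], [0.986, 0.167, 0.0], [0.0, -0.0, -1.0]]
wrist_force: [-2.9, 0.3, 4.0]
finger_gap: 39.6
grasp_force: 15.2
```

```bash
python3 tq.py; python3 see.py
```

```text
turned 0.72 Tz -0.019 0.03 F tool [ 0.8  -2.49 -5.03] gap 39.21408333084713 15.283343195915222 [ 568.1 -192.4   34.1] 17.45
top 73 x -19.5 22.3 y -11.0 18.8 z 60.9
scene 68 x -19.5 19.8 y -10.2 18.5 z 59.9
```

>>> {"method": "move_arm", "body": {
  "moves": [
    [0,-0.4,-0.4,0,0,0.02],
    [0,-0.4,-0.4,0,0,0.04],
    [0,-0.4,-0.4,0,0,0.06],
    [0,-0.4,-0.4,0,0,0.06]
  ]
}}

```text
time_s: 18.0
tcp_pos: [568.1, -192.4, 34.1]
ee_rot: [[-0.107, 0.994, 0.001], [0.994, 0.107, 0.0], [0.0, 0.001, -1.0]]
wrist_force: [1.2, 0.4, -0.8]
finger_gap: 39.4
grasp_force: 13.9
```

```bash
python3 tq.py
```

```text
turned 0.78 Tz 0.044 0.016 F tool [0.47 2.93 1.23] gap 39.30291911000257 13.549616485834122 [ 568.1 -192.4   34.1] 18.2
```

>>> {"method": "move_arm", "body": {
  "moves": [
    [0,0,0,0,0,0.02],
    [0,0,0,0,0,0.04],
    [0,0,0,0,0,0.06],
    [0,0,0,0,0,0.06]
  ]
}}

```text
time_s: 18.65
tcp_pos: [568.2, -192.4, 34.2]
ee_rot: [[-0.047, 0.999, 0.001], [0.999, 0.047, 0.0], [-0.0, 0.001, -1.0]]
wrist_force: [5.0, 1.0, -4.4]
finger_gap: 39.1
grasp_force: 13.1
```

```bash
python3 tq.py; python3 see.py
```

```text
turned 0.841 Tz 0.079 0.021 F tool [0.54 5.32 4.46] gap 38.96063023873609 13.142224252223969 [ 568.2 -192.4   34.2] 18.85
top 68 x -19.2 21.6 y -11.9 17.8 z 59.9
scene 71 x -17.7 20.4 y -10.4 20.6 z 59.8
```

>>> {"method": "move_arm", "body": {
  "moves": [
    [0,0.4,0.3,0,0,0.02],
    [0,0.7,0.3,0,0,0.04],
    [0,0.7,0.3,0,0,0.06],
    [0,0.7,0.3,0,0,0.06]
  ]
}}

```text
time_s: 19.4
tcp_pos: [568.3, -192.4, 34.1]
ee_rot: [[0.013, 1.0, -0.001], [1.0, -0.013, 0.0], [0.0, -0.001, -1.0]]
wrist_force: [1.9, 1.3, -0.3]
finger_gap: 39.4
grasp_force: 14.0
```

```bash
python3 tq.py;python3 tq.py
```

```text
turned 0.9 Tz 0.106 0.021 F tool [1.44 0.86 0.02] gap 39.53594761516779 14.169662743806839 [ 568.3 -192.4   34.1] 19.6
turned 0.9 Tz 0.106 0.01 F tool [ 2.07  0.55 -0.03] gap 39.46718913988418 14.336071908473969 [ 568.3 -192.4   34.1] 19.85
```

>>> {"method": "move_arm", "body": {
  "moves": [
    [0,0,0,0,0,0.02],
    [0,0,0,0,0,0.04],
    [0,0,0,0,0,0.06],
    [0,0,0,0,0,0.06]
  ]
}}

```text
time_s: 20.3
tcp_pos: [568.4, -192.4, 34.1]
ee_rot: [[0.073, 0.997, -0.0], [0.997, -0.073, 0.0], [0.0, -0.0, -1.0]]
wrist_force: [-0.6, 1.9, 1.2]
finger_gap: 39.3
grasp_force: 14.5
```

```bash
python3 tq.py; python3 tq.py
```

```text
turned 0.96 Tz 0.163 0.039 F tool [ 2.21 -1.04 -1.14] gap 39.571687418198074 14.567104876041412 [ 568.4 -192.4   34.1] 20.5
turned 0.96 Tz 0.153 0.02 F tool [ 1.74 -1.97 -1.95] gap 39.1575302142498 14.642928689718246 [ 568.4 -192.4   34.1] 20.75
```

>>> {"method": "move_arm", "body": {
  "moves": [
    [0,-0.2,-0.1,0,0,0.015],
    [0,-0.2,-0.1,0,0,0.03],
    [0,-0.2,-0.1,0,0,0.03]
  ]
}}

```text
time_s: 21.1
tcp_pos: [568.4, -192.4, 34.1]
ee_rot: [[0.102, 0.995, 0.0], [0.995, -0.102, 0.0], [0.0, 0.0, -1.0]]
wrist_force: [-0.6, 2.5, 0.1]
finger_gap: 39.3
grasp_force: 14.3
```

```bash
python3 tq.py
```

```text
turned 0.99 Tz 0.197 0.021 F tool [ 1.93 -0.43  0.37] gap 39.4346548887506 14.137392193078995 [ 568.4 -192.4   34.1] 21.3
```

>>> {"method": "move_arm", "body": {
  "moves": [
    [0,0,0,0,0,0],
    [0,0,0,0,0,0],
    [0,0,0,0,0,0],
    [0,0,0,0,0,0],
    [0,0,0,0,0,0],
    [0,0,0,0,0,0]
  ],
  "claw": 66
}}

```text
time_s: 21.95
tcp_pos: [568.5, -192.6, 34.4]
ee_rot: [[0.102, 0.995, 0.0], [0.995, -0.102, -0.0], [-0.0, 0.0, -1.0]]
wrist_force: [0.3, -0.4, -1.0]
finger_gap: 66.0
grasp_force: 0.0
```

```bash
python3 tq.py
```

```text
turned 0.99 Tz 0.002 0.028 F tool [-0.12 -0.2   0.23] gap 65.79544161638331 0.0 [ 568.4 -192.5   34.3] 22.15
```

Released. I'm retreating upward, then will check the tabs and the dial.

>>> {"method": "move_arm", "body": {
  "moves": [
    [0,0,-6,0,0,0],
    [0,0,-20,0,0,0],
    [0,0,-45,0,0,0],
    [0,0,-80,0,0,0],
    [0,0,-120,0,0,0],
    [40,0,-150,0,0,0],
    [85,0,-160,0,0,0],
    [130,0,-160,0,0,0],
    [180,0,-160,0,0,0],
    [230,0,-160,0,0,0],
    [260,0,-160,0,0,0],
    [260,0,-160,0,0,0]
  ]
}}

```text
time_s: 23.4
tcp_pos: [595.1, 69.8, 195.9]
ee_rot: [[0.097, 0.995, 0.002], [0.995, -0.097, 0.001], [0.001, 0.002, -1.0]]
wrist_force: [0.3, -0.6, 0.0]
finger_gap: 66.0
grasp_force: 0.0
```

```bash
python3 see.py
python3 - <<'E'
from h import *
from itertools import chain
o=[]
for n,w,D in(('top',(322,172,422,244),(567.2,-192.3)),('scene',(205,138,318,203),(570.7,-193.1))):
    c=cam(n);P=pts(c);H=cv2.cvtColor(c['frame'],cv2.COLOR_BGR2HSV);z=P[...,2]
    k=(H[...,0]<14)&(H[...,1]>150)&(H[...,2]>70)&(z>57)&(z<72)&(np.hypot(P[...,0]-D[0],P[...,1]-D[1])<45)
    N,l,st,ce=cv2.connectedComponentsWithStats(k.astype(np.uint8))
    C=[P[l==i].mean(0) for i in range(1,N) if st[i,4]>2]; print(n,[x.round(1) for x in C])
    if len(C)==2: d=(C[0]-C[1])[:2]; print('  angle',np.degrees(np.arctan2(d[1],d[0]))%180,'dist',np.hypot(*d),'(start 43.2 top, 42.9 scene; angle 50.5/51.8)')
    x0,y0,x1,y1=w;o.append(cv2.resize(c['frame'][y0:y1,x0:x1],(500,290),interpolation=2))
cv2.imwrite('pics/f1.png',np.vstack(o))
E
```

```text
top 80 x -18.9 22.6 y -11.5 18.5 z 60.0
scene 78 x -20.3 20.1 y -10.6 21.0 z 59.7
top [array([ 588.5, -195.9,   61.7]), array([ 546.9, -190.7,   63.4])]
  angle 172.84260018753983 dist 42.01322494672631 (start 43.2 top, 42.9 scene; angle 50.5/51.8)
scene [array([ 550.6, -189.7,   61.4]), array([ 592.2, -194.5,   61.5])]
  angle 173.51816323041763 dist 41.78085417886995 (start 43.2 top, 42.9 scene; angle 50.5/51.8)
```

View pics/f1.png

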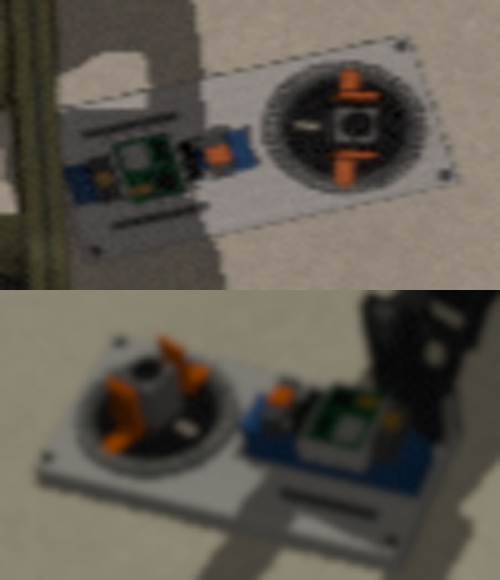

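Run:
```python
from h import *
c=cam('top');now=np.mean([c['frame']]+[cam('top')['frame'] for _ in range(8)],0)
D=np.array([567.5,-192.5])
for nm,fr in(('start',cv2.imread('pics/top1.png').astype(float)),('now',now)):
    w=np.clip((fr[...,2]-1.6*fr[...,1]-12)/60,0,1)
    v,u=np.nonzero(w>0.02)
    for zz in(45,):
        X=np.array([ray(c,a,b,zz)[:2] for a,b in zip(u,v)])-D;W=w[v,u];k=np.hypot(*X.T)<52;X=X[k];W=W[k]
        S=(X*W[:,None]).T@X;ev,V=np.linalg.eigh(S);a=V[:,1];a*=np.sign(a[0]);t=X@a
        for it in range(3):
            C=[np.average(X[m],0,W[m]) for m in(t>0,t<0)];d=C[0]-C[1];a=d/np.hypot(*d);t=X@a
        ts=np.array([np.sum(W[m]) for m in(t>0,t<0)])
        # radial extents: weighted profile
        h,b=np.histogram(t,np.arange(-54,55,3),weights=W)
        print(nm,'angle',np.degrees(np.arctan2(*d[::-1])).round(2),'dist',np.hypot(*d).round(2),'mid',(np.add(*C)/2+D).round(2),'w',ts.round(1),[np.sqrt(np.average((t[m]-np.average(t[m],weights=W[m]))**2,weights=W[m])).round(2) for m in(t>0,t<0)])
        print(h.round(1).tolist())
```

```text
start angle 48.87 dist 56.57 mid [ 567.21 -193.56] w [7.6 7.1] [np.float64(7.39), np.float64(5.45)]
[0.0, 0.0, 0.0, 0.0, 0.2, 1.0, 0.7, 1.3, 0.8, 1.9, 1.1, 0.2, 0.0, 0.0, 0.0, 0.0, 0.0, 0.0, 0.0, 0.0, 0.0, 0.0, 0.0, 0.8, 1.6, 0.7, 0.5, 1.1, 0.9, 0.7, 1.0, 0.3, 0.0, 0.0, 0.0, 0.0]
now angle -4.96 dist 55.97 mid [ 567.54 -193.18] w [8.2 7.9] [np.float64(5.6), np.float64(6.99)]
[0.0, 0.0, 0.0, 0.0, 0.2, 0.8, 0.9, 1.3, 1.0, 0.5, 0.7, 2.0, 0.3, 0.0, 0.0, 0.0, 0.0, 0.0, 0.0, 0.0, 0.0, 0.0, 0.0, 0.0, 0.7, 1.8, 1.9, 1.1, 1.1, 1.0, 0.7, 0.0, 0.0, 0.0, 0.0, 0.0]
```

```bash
python3 -c "
from plant import bot
print(bot.close_job())"
```

```text
the job is handed in; nothing more can be done
None
```

I handed the job in at about 24 s: the board is in the nest, green side up and pressed against the stop. I stopped turning at about 0.96 rad (about 13 N by feel), went 0.03 rad past so the dial would settle back onto that tooth, and let go. The camera shows the dial near 0.96 rad with both tabs sprung out, but I didn't check the lock by touch.

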